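Tare the bench scale with the empty cup

ROBOT

A 6-joint arm with a two-finger parallel gripper is mounted at the origin on the work surface. World frame = base frame: x ahead of the robot, y to its left, z up, the work surface at z = 0. Lengths are in m, angles in rad, forces in N, time in s.
With the tool pointing down it reaches from about 0.3 to 0.875 m from the base axis. Payload 4.2 kg.
Tool frame: the origin (TCP) lies where the fingers leave the gripper's body, on its centre line; the fingertips stand 73 mm ahead of it and the grasp point (between the pads) lies 54 mm ahead of it; z points along the fingers, y is the line along which they close (so a half turn about z gives the same grasp; the last joint's range is limited). The gripper opens to 85 mm and grips with 20 to 120 N. Pads are 22 mm wide; open, the fingers measure 114 mm over their backs; the gripper's body (76 mm by 85 mm) begins 54 mm behind the grasp point. The pads swing forward as they close: fully open they stand 13 mm farther back than shut.
Start: joints at [-1.3, 0.32, 1.565, -0, 1.257, -0.02], TCP at [0.165, -0.551, 0.304] pointing down, gripper open.
Joint ranges: [-3.11, 3.11], [-0.84, 2.01], [0.21, 2.61], [-1.34, 4.49], [0.05, 2.63], [-2.56, 2.56]. Speed limits (rad/s): [2.57, 2.57, 3.14, 3.14, 3.14, 3.14].

INTERFACE

Orientations are given as a 3x3 rotation matrix whose columns are the frame's x, y, z axes.
In Python, from plant import sensors, eyes, finish_job gives the robot as it stands.
- The arm moves only by the tool apply_moves, never from a script. Its argument "steps" is a list of rows, each a list of 3 entries, a list of its own where there are three numbers: the finger opening in mm, from 0 to 85.4, then the shift along the tool's x, y, z normalised to -1 to 1, where 1 is 0.25 m, then the turn, a rotation vector about the tool's x, y, z normalised to -1 to 1, where 1 is 360 degrees. In form: [[claw, [x, y, z], [wx, wy, wz]], ...]. A call has 1 to 20 rows; each row is the pose to reach, as a shift and turn from the pose commanded when the call began, along the tool's axes at that moment, turning the shorter way round; what a row does not reach only later rows make up. A row lasts 1/12 s, in which the tool goes at most 41.7 mm and 7.16 degrees, less where a joint would pass 70% of its speed; a pose out of reach is approached as far as the arm can. A call with a number of a shift or a turn outside -1 to 1 is refused whole. A call with a gripper value outside its range is refused whole. The fingers move at their own pace and stop on an object; "newtons" is the grip in N (left out, the last holds). Time passes only in rows, so rows that repeat a pose let the fingers close. It gives the time, the measured TCP pose, the force, the opening and the grip force at its end, in the units of the state.
- sensors.observe(): the state, without advancing time (a new reading comes with each control period).
- eyes.capture(name): name is "scene" or "top" or "wrist"; returns a dict with "color" (420x560x3 uint8, red, green, blue), "mtx" (3x3 intrinsics, pixels), "rvec" (rotation vector, rad) and "tvec" (3), from world to camera coordinates, as OpenCV has them. Camera axes: x right, y down, z forward; pixel columns grow to the right and rows downward; lengths in m; the calibration is good to about 2 mm. The wrist camera is an equidistant fisheye: a pixel r from the principal point sees the ray r / f radians off the axis. A picture is of the moment at which its call begins. There is no depth.
- finish_job(): hands the job in; it is judged then, once.
The state is a dict: "t": time; "joints": joint angles; "dq": joint speeds; "joint_torque": joint torques, N m; "tool_pos": TCP position; "eef_rot": TCP orientation; "ft_force": force on the tool from outside, world axes, zero at the start; "ft_torque": the same for the moment, N m; "width": finger opening in m; "grasp_force": force on a finger pad.
Only numpy, scipy, OpenCV 4.12 (cv2) and the standard library are available. Lean on these libraries where they do the work, as an engineer would, in place of code of your own. Each camera call takes 0.05 s, during which the arm holds its last target. There are 200 camera calls.

TASK

In this metalsmith's workshop, gently set the short steel cup upright on the bench scale's pan, near the middle, and let go of it. Then press the scale's long tare key firmly for about a second, without ramming it, so that the scale zeroes with the cup on it. Never press the round key (it switches the scale off), and leave the cup standing on the pan.

Things in the scene. Friction and masses are not known exactly. Their poses are not given: they have to be found in the camera images.
- cup: Empty open-topped round steel cup with straight walls, 50 mm across and 60 mm tall, 3 mm wall, about 0.12 kg, standing upright on the bench. Origin at the centre of its underside, z up. A plain steel tin beside it, taller and wider (115 mm tall, 66 mm across), is not the one.
- scale: Grey bench scale, fixed, 295 x 240 mm. Origin on the bench under the pan centre; z up; x runs from control panel to pan. Pan: fixed flat steel plate, 170 mm (x) by 190 mm (y), top 75 mm above the origin. Control panel: black, flat, 50 mm high, at the -x end near the robot, a display in its middle and a key on either side, centred at x = -145 mm, y = +70 and -70 mm; which is where varies.
- tare_key: Tare key: flat oblong grey membrane key on the panel, 56 mm long (y) by 30 mm (x). Origin at the centre of its underside, level with the panel; z up; its pressing face is 3 mm above the origin. It yields only 1.5 mm on a stiff spring (1.5 N to start, 6 N at the bottom) and answers when pressed with 4 N or more for 0.2 s; over 45 N damages it.
- round_key: The on/off key: a flat round membrane key, 28 mm across, on the other side of the display, same make and height as the tare key (origin at the centre of its underside, pressing face 3 mm above). Not to be pressed: it answers at 2 N.
There are look-alikes about, which are no part of the job. What is shaped like the cup but orange or red is not meant.

How it is judged:
By the outcome, as a careful person would: the job done as asked, in the order asked, and still so for the second after the job is handed in, with the robot touching nothing.
It also fails if it takes over 50 s, if anything falls off the work surface, if the arm or the gripper's body presses on something with over 40 N, if the wrist force passes 120 N, or if a joint passes its speed limit or range.

## Working session

There is one attempt and no reset: what is moved stays moved. The work goes in short steps, Python scripts to look and compute and a tool call to move; the robot and the scene stay as the last step left them, time stands still between calls to the robot, and variables do not carry over. Pictures are saved under pics/ and viewed, at most 10 in all, crops included, and the job is handed in when it is done.

Besides the shell and the picture viewer there is one more tool, called after "Emit:" by a JSON object that holds its "name" and its "arguments", one argument or row to a line. apply_moves: Moves the arm, as the interface text tells. Scaled input: -1 to 1 covers 0.25 m each way for a shift and 360 degrees each way for a turn. Its arguments: {"type":"object","properties":{"steps":{"type":"array"},"newtons":{"type":"number"}},"required":["steps"]}

```bash
mkdir -p pics; cat > h.py <<'E'
import numpy as np, cv2
from plant import sensors, eyes, finish_job
def cap(name, fn=None):
    d=eyes.capture(name)
    if fn: cv2.imwrite('pics/'+fn, d['color'][...,::-1])
    np.savez('pics/'+name+'.npz', **{k:d[k] for k in('color','mtx','rvec','tvec')})
    return d
def ray(d,u,v,fish=False):
    K=np.array(d['mtx']);R=cv2.Rodrigues(np.array(d['rvec'],float))[0];t=np.array(d['tvec'],float).ravel()
    x=np.array([(u-K[0,2])/K[0,0],(v-K[1,2])/K[1,1]])
    if fish:
        r=np.hypot(*x)+1e-12; c=np.array([*(x/r*np.sin(r)),np.cos(r)])
    else: c=np.array([*x,1.])
    return -R.T@t, R.T@c
def onz(d,u,v,z,fish=False):
    o,r=ray(d,u,v,fish); return o+r*(z-o[2])/r[2]
def proj(d,p,fish=False):
    K=np.array(d['mtx']);R=cv2.Rodrigues(np.array(d['rvec'],float))[0];t=np.array(d['tvec'],float).ravel()
    c=R@np.array(p)+t
    if fish:
        n=np.hypot(c[0],c[1]); th=np.arctan2(n,c[2]); x=c[:2]/n*th
    else: x=c[:2]/c[2]
    return K[0,0]*x[0]+K[0,2],K[1,1]*x[1]+K[1,2]
E
python3 - <<'E'
from h import *
a=cap('scene','s1.png');b=cap('top','t1.png')
s=sensors.observe();print(s['t'],s['tool_pos'],np.round(s['eef_rot'],3))
for d in(a,b):print(ray(d,280,210))
E
```

```text
0.1 [ 0.16474765 -0.55056024  0.30316511] [[ 0.958  0.287 -0.   ]
 [ 0.287 -0.958  0.002]
 [ 0.    -0.002 -1.   ]]
(array([ 0.93078608, -0.32339607,  0.78376286]), array([-0.4261051 ,  0.33145222, -0.84185904]))
(array([ 0.45960273, -0.032626  ,  0.79029623]), array([ 0.15115781, -0.01746954, -0.98838221]))
```

View pics/s1.png

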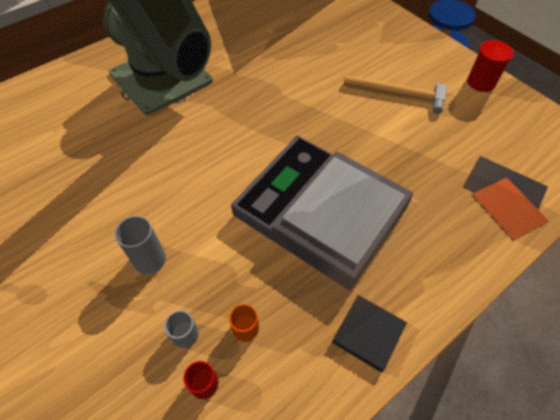

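View pics/t1.png

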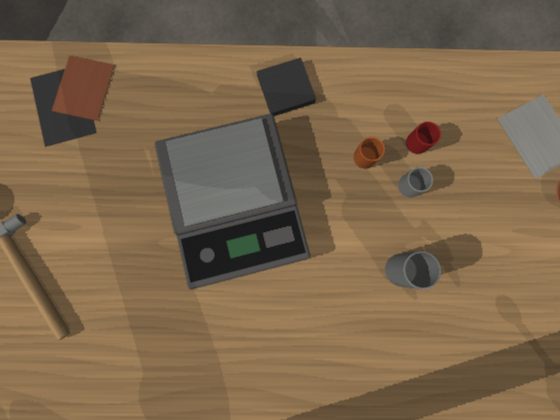

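Candidates for the cup are:
- Short grey cup: scene (182,329), top (416,182).
- Tall tin: scene (141,245), top (413,270).
- Orange cup: scene (244,322), top (369,153).
- Red cup: scene (201,380), top (423,138).

I choose the short grey one. The tare key (oblong) is at top (279,237) and the round key at (207,255). I'll check both in a crop.

```bash
python3 - <<'E'
from h import *
t=np.load('pics/top.npz');
c1=cv2.resize(t['color'][130:230,360:460],None,fx=4,fy=4,interpolation=cv2.INTER_CUBIC)
c2=cv2.resize(t['color'][110:290,145:325],(400,400),interpolation=cv2.INTER_CUBIC)
cv2.imwrite('pics/c1.png',np.hstack([c1,c2])[...,::-1])
E
```

```text
(no output)
```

View pics/c1.png

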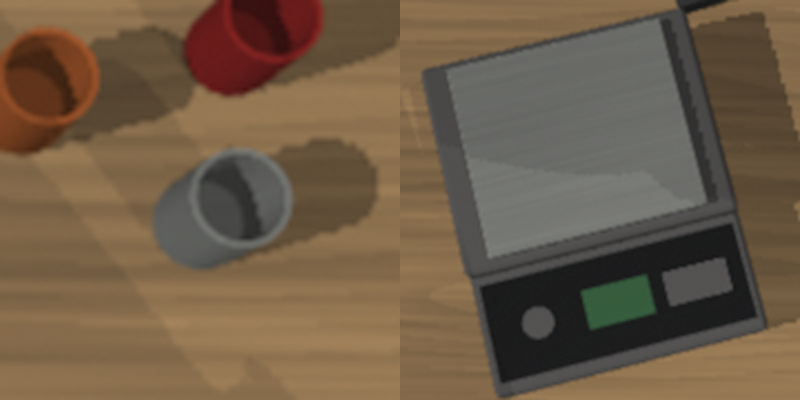

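The crop confirms it: the short grey cup has its rim centre at top pixel (420,180). The pan centre is about (224,172), the tare key (279,237) and the round key (207,255).

```bash
python3 - <<'E'
from h import *
t=dict(np.load('pics/top.npz'));s=dict(np.load('pics/scene.npz'))
f=lambda d,*a:np.round(onz(d,*a),4)
print('cup',f(t,420.2,180,.06),f(s,181,323,.06))
print('redcup',f(t,428,132,.06),'orange',f(t,372.5,149,.06),'tin',f(t,422,270,.115))
T=f(t,278.7,236.9,.053);Rk=f(t,207.1,254.9,.053);print('tare',T,f(s,266,200,.053),'round',Rk,f(s,304,158,.053))
P=f(t,223.7,171.8,.075);print('pan',P)
for c in((46,70),(260,18),(305,203),(88,258)):print(f(t,c[0]*.45+145,c[1]*.45+110,.075))
m=(T+Rk)/2; d=Rk-T; a=np.arctan2(d[1],d[0])-np.pi/2; print('yaw',np.degrees(a),np.linalg.norm(d), 'pan from keys', m[:2]+.145*np.array([np.cos(a),np.sin(a)]))
o=sensors.observe();print(o['tool_pos'],np.round(o['eef_rot'],4))
E
```

```text
cup [ 0.6348 -0.317   0.06  ] [ 0.6384 -0.3134  0.06  ]
redcup [ 0.7324 -0.3364  0.06  ] orange [ 0.6954 -0.2254  0.06  ] tin [ 0.4617 -0.2925  0.115 ]
tare [ 0.5204 -0.0439  0.053 ] [ 0.5239 -0.0429  0.053 ] round [0.4842 0.091  0.053 ] [0.488  0.0893 0.053 ]
pan [0.6404 0.0624 0.075 ]
[0.6978 0.1751 0.075 ]
[ 0.7485 -0.0079  0.075 ]
[ 0.5855 -0.0493  0.075 ]
[0.5359 0.131  0.075 ]
yaw 15.02125967718449 0.13967265301411008 pan from keys [0.64234531 0.06113073]
[ 0.16474765 -0.55056024  0.30316511] [[ 9.580e-01  2.867e-01 -4.000e-04]
 [ 2.867e-01 -9.580e-01  1.600e-03]
 [ 1.000e-04 -1.600e-03 -1.000e+00]]
```

Emit:
{"name": "apply_moves", "arguments": {
  "steps": [
    [85,[1,-0.18,0.1],[0,0,0]],
    [85,[1,-0.18,0.1],[0,0,0]],
    [85,[1,-0.18,0.1],[0,0,0]],
    [85,[1,-0.18,0.1],[0,0,0]],
    [85,[1,-0.18,0.1],[0,0,0]],
    [85,[1,-0.18,0.1],[0,0,0]],
    [85,[1,-0.18,0.1],[0,0,0]]
  ],
  "newtons": 30
}}

```text
t: 0.68
tool_pos: [0.3962, -0.4327, 0.2776]
eef_rot: [[0.957, 0.292, 0.002], [0.292, -0.957, 0.003], [0.002, -0.002, -1.0]]
ft_force: [-1.2, 0.8, -0.4]
width: 0.0849
grasp_force: 0.0
```

Emit:
{"name": "apply_moves", "arguments": {
  "steps": [
    [85,[1,-0.18,0.1],[0,0,0]],
    [85,[1,-0.18,0.1],[0,0,0]],
    [85,[1,-0.18,0.1],[0,0,0]],
    [85,[1,-0.18,0.1],[0,0,0]],
    [85,[1,-0.18,0.1],[0,0,0]],
    [85,[1,-0.18,0.1],[0,0,0]],
    [85,[1,-0.18,0.1],[0,0,0]],
    [85,[1,-0.18,0.1],[0,0,0]],
    [85,[1,-0.18,0.1],[0,0,0]],
    [85,[1,-0.18,0.1],[0,0,0]]
  ]
}}

```text
t: 1.52
tool_pos: [0.6167, -0.3222, 0.2539]
eef_rot: [[0.958, 0.286, -0.001], [0.286, -0.958, -0.0], [-0.001, -0.0, -1.0]]
ft_force: [-0.1, -0.3, 0.1]
width: 0.085
grasp_force: 0.0
```

```bash
python3 - <<'E'
from h import *
w=cap('wrist')
print(proj(w,(.636,-.316,.06),True),proj(w,(.636,-.316,0),True),proj(w,(.661,-.316,.06),True))
cv2.imwrite('pics/w1.png',w['color'][...,::-1])
o=sensors.observe();print(o['t'],o['tool_pos'],np.round(o['eef_rot'],4),o['width'],o['ft_force'],o['joints'])
E
```

```text
(np.float64(277.49806369995997), np.float64(181.74893798115028)) (np.float64(277.45921687144795), np.float64(169.66227055715922)) (np.float64(286.31878891050496), np.float64(152.90040915357068))
1.5667 [ 0.61662183 -0.32245029  0.25426535] [[ 9.585e-01  2.850e-01 -5.000e-04]
 [ 2.850e-01 -9.585e-01 -4.000e-04]
 [-6.000e-04  2.000e-04 -1.000e+00]] 0.08485180327737545 [-0.49516332  0.16664515  0.25510662] [-4.98156318e-01  5.41365785e-01  1.32995308e+00 -5.76110896e-04
  1.27051898e+00  7.83795829e-01]
```

View pics/w1.png

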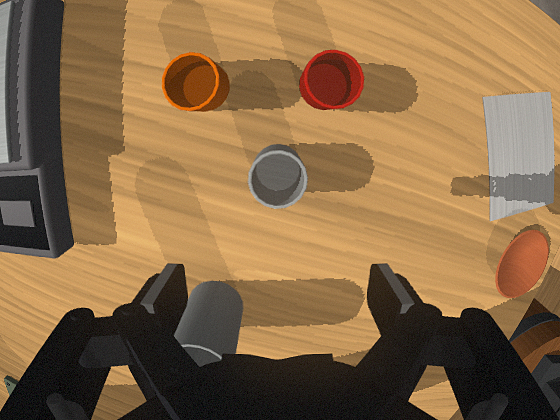

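The wrist view shows the grey rim centred at (278,179), against a predicted (277.5,182). That puts the cup at about (0.638, -0.316), with the fingers clear of its neighbours, so I'm descending.

Emit:
{"name": "apply_moves", "arguments": {
  "steps": [
    [85,[0.09,0,0],[0,0,0]],
    [85,[0.09,0,0.12],[0,0,0]],
    [85,[0.09,0,0.24],[0,0,0]],
    [85,[0.09,0,0.36],[0,0,0]],
    [85,[0.09,0,0.46],[0,0,0]],
    [85,[0.09,0,0.55],[0,0,0]],
    [85,[0.09,0,0.62],[0,0,0]],
    [85,[0.09,0,0.65],[0,0,0]],
    [85,[0.09,0,0.65],[0,0,0]],
    [60,[0.09,0,0.65],[0,0,0]],
    [55,[0.09,0,0.65],[0,0,0]],
    [50,[0.09,0,0.65],[0,0,0]],
    [45,[0.09,0,0.65],[0,0,0]],
    [40,[0.09,0,0.65],[0,0,0]],
    [40,[0.09,0,0.65],[0,0,0]],
    [40,[0.09,0,0.65],[0,0,0]],
    [40,[0.09,0,0.65],[0,0,0]],
    [40,[0.09,0,0.65],[0,0,0]]
  ],
  "newtons": 30
}}

```text
t: 3.07
tool_pos: [0.6404, -0.3155, 0.0936]
eef_rot: [[0.958, 0.287, 0.003], [0.287, -0.958, -0.002], [0.002, 0.003, -1.0]]
ft_force: [-0.5, -1.7, 6.7]
width: 0.0493
grasp_force: 31.8
```

Emit:
{"name": "apply_moves", "arguments": {
  "steps": [
    [40,[0,0,-0.06],[0,0,0]],
    [40,[0,0,-0.18],[0,0,0]],
    [40,[0,0,-0.32],[0,0,0]],
    [40,[0,0,-0.46],[0,0,0]],
    [40,[0.03,-0.1,-0.56],[0,0,0]],
    [40,[0.07,-0.22,-0.6],[0,0,0]],
    [40,[0.11,-0.35,-0.6],[0,0,0]],
    [40,[0.15,-0.48,-0.6],[0,0,0]],
    [40,[0.19,-0.61,-0.6],[0,0,0]],
    [40,[0.22,-0.72,-0.6],[0,0,0]],
    [40,[0.22,-0.72,-0.6],[0,0,0]]
  ]
}}

```text
t: 3.98
tool_pos: [0.6402, -0.1211, 0.2415]
eef_rot: [[0.957, 0.291, -0.001], [0.291, -0.957, 0.003], [-0.0, -0.003, -1.0]]
ft_force: [-1.0, -1.5, -1.3]
width: 0.0494
grasp_force: 31.8
```

Emit:
{"name": "apply_moves", "arguments": {
  "steps": [
    [40,[0.03,-0.1,0],[0,0,0]],
    [40,[0.07,-0.22,0],[0,0,0]],
    [40,[0.11,-0.35,0],[0,0,0]],
    [40,[0.15,-0.48,0],[0,0,0]],
    [40,[0.18,-0.6,0],[0,0,0]],
    [40,[0.2,-0.68,0],[0,0,0]],
    [40,[0.22,-0.72,0],[0,0,0]],
    [40,[0.22,-0.72,0],[0,0,0]],
    [40,[0.22,-0.72,0],[0,0,0]],
    [40,[0.22,-0.72,0],[0,0,0]]
  ]
}}

```text
t: 4.82
tool_pos: [0.6419, 0.0602, 0.2413]
eef_rot: [[0.958, 0.286, -0.0], [0.286, -0.958, -0.001], [-0.0, 0.001, -1.0]]
ft_force: [-1.0, -0.1, -1.5]
width: 0.0494
grasp_force: 31.9
```

```bash
python3 - <<'E'
from h import *
w=cap('scene','s2.png')
o=sensors.observe();print(o['t'],o['tool_pos'],np.round(o['eef_rot'],4),o['width'],o['grasp_force'],o['ft_force'])
E
```

```text
4.8667 [0.64191309 0.05998888 0.24130136] [[ 9.585e-01  2.852e-01 -2.000e-04]
 [ 2.852e-01 -9.585e-01 -7.000e-04]
 [-4.000e-04  6.000e-04 -1.000e+00]] 0.049129349361741737 31.87762850895524 [ 0.20284845  0.64189694 -1.27995762]
```

View pics/s2.png

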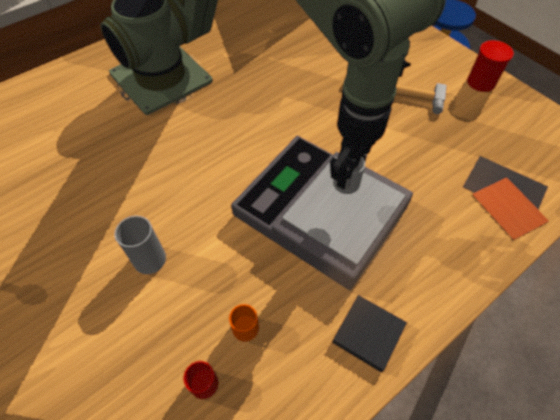

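The cup is held over the pan, with the gripper at about (347,165) in the scene view and the old spot empty. Lowering gently.

Emit:
{"name": "apply_moves", "arguments": {
  "steps": [
    [40,[0,0,0.05],[0,0,0]],
    [40,[0,0,0.12],[0,0,0]],
    [40,[0,0,0.18],[0,0,0]],
    [40,[0,0,0.23],[0,0,0]],
    [40,[0,0,0.255],[0,0,0]],
    [40,[0,0,0.265],[0,0,0]],
    [40,[0,0,0.272],[0,0,0]],
    [40,[0,0,0.278],[0,0,0]],
    [40,[0,0,0.28],[0,0,0]],
    [40,[0,0,0.28],[0,0,0]]
  ]
}}

```text
t: 5.7
tool_pos: [0.6421, 0.0615, 0.172]
eef_rot: [[0.958, 0.287, 0.001], [0.287, -0.958, 0.0], [0.001, 0.0, -1.0]]
ft_force: [0.7, -0.0, -1.5]
width: 0.0496
grasp_force: 31.9
```

Emit:
{"name": "apply_moves", "arguments": {
  "steps": [
    [40,[0,0,0.004],[0,0,0]],
    [40,[0,0,0.004],[0,0,0]],
    [40,[0,0,0.008],[0,0,0]],
    [40,[0,0,0.008],[0,0,0]]
  ]
}}

```text
t: 6.03
tool_pos: [0.6417, 0.0617, 0.1694]
eef_rot: [[0.958, 0.287, -0.0], [0.287, -0.958, -0.0], [-0.0, 0.0, -1.0]]
ft_force: [-0.2, 0.3, -2.2]
width: 0.0491
grasp_force: 31.9
```

Emit:
{"name": "apply_moves", "arguments": {
  "steps": [
    [40,[0,0,0.004],[0,0,0]],
    [40,[0,0,0.004],[0,0,0]],
    [40,[0,0,0.004],[0,0,0]]
  ]
}}

```text
t: 6.28
tool_pos: [0.6418, 0.0616, 0.1686]
eef_rot: [[0.958, 0.287, 0.0], [0.287, -0.958, -0.0], [0.0, 0.0, -1.0]]
ft_force: [-0.3, -0.4, 1.1]
width: 0.0493
grasp_force: 32.0
```

Emit:
{"name": "apply_moves", "arguments": {
  "steps": [
    [40,[0,0,0.004],[0,0,0]],
    [40,[0,0,0.004],[0,0,0]],
    [40,[0,0,0.004],[0,0,0]]
  ]
}}

```text
t: 6.53
tool_pos: [0.6418, 0.0616, 0.1686]
eef_rot: [[0.958, 0.287, 0.001], [0.287, -0.958, 0.0], [0.001, 0.0, -1.0]]
ft_force: [-2.4, 0.3, 5.8]
width: 0.0493
grasp_force: 32.3
```

Emit:
{"name": "apply_moves", "arguments": {
  "steps": [
    [55,[0,0,0],[0,0,0]],
    [60,[0,0,0],[0,0,0]],
    [70,[0,0,0],[0,0,0]],
    [80,[0,0,0],[0,0,0]],
    [80,[0,0,0],[0,0,0]],
    [80,[0,0,0],[0,0,0]],
    [80,[0,0,-0.04],[0,0,0]],
    [80,[0,0,-0.12],[0,0,0]],
    [80,[0,0,-0.24],[0,0,0]],
    [80,[0,0,-0.36],[0,0,0]],
    [80,[0,0,-0.44],[0,0,0]],
    [80,[0,0,-0.44],[0,0,0]],
    [80,[0,0,-0.44],[0,0,0]]
  ]
}}

```text
t: 7.62
tool_pos: [0.6421, 0.0616, 0.2794]
eef_rot: [[0.958, 0.287, 0.004], [0.287, -0.958, 0.0], [0.004, 0.001, -1.0]]
ft_force: [-0.1, -0.5, -1.3]
width: 0.0798
grasp_force: 0.0
```

```bash
python3 - <<'E'
from h import *
w=cap('wrist','w2.png')
o=sensors.observe();print(o['t'],o['tool_pos'],o['width'],o['ft_force'],o['joints'])
print(proj(w,(.5215,-.0435,.053),True),proj(w,(.486,.09,.053),True))
E
```

```text
7.6667 [0.64151273 0.06156263 0.27761053] 0.07997723259021472 [-1.14739759 -0.55023136 -0.40974401] [ 7.78545334e-02  4.45174722e-01  1.43536918e+00 -7.72725450e-05
  1.26086351e+00  1.35788605e+00]
(np.float64(336.5392666852664), np.float64(323.67262333873475)) (np.float64(213.27049838507526), np.float64(320.49455647599837))
```

View pics/w2.png

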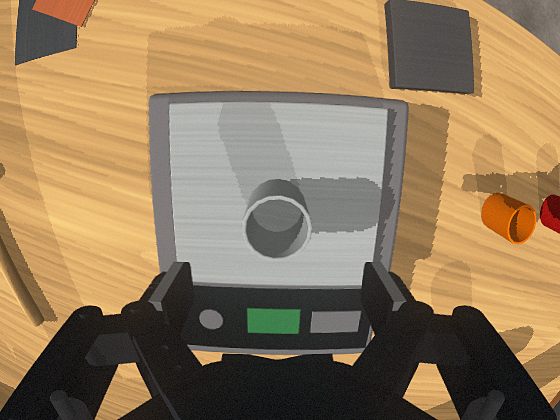

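The cup stands upright near the pan centre, its rim at about (277,227). The tare key shows at (335,321), as predicted. I'm closing the fingers and moving above it.

Emit:
{"name": "apply_moves", "arguments": {
  "steps": [
    [0,[-0.05,0.03,0],[0,0,0]],
    [0,[-0.15,0.07,0],[0,0,0]],
    [0,[-0.28,0.13,0],[0,0,0]],
    [0,[-0.41,0.19,0],[0,0,0]],
    [0,[-0.52,0.24,0],[0,0,0]],
    [0,[-0.576,0.266,0],[0,0,0]],
    [0,[-0.576,0.266,0.08],[0,0,0]],
    [0,[-0.576,0.266,0.2],[0,0,0]],
    [0,[-0.576,0.266,0.32],[0,0,0]],
    [0,[-0.576,0.266,0.42],[0,0,0]],
    [0,[-0.576,0.266,0.48],[0,0,0]],
    [0,[-0.576,0.266,0.5],[0,0,0]],
    [0,[-0.576,0.266,0.5],[0,0,0]],
    [0,[-0.576,0.266,0.5],[0,0,0]]
  ],
  "newtons": 30
}}

```text
t: 8.83
tool_pos: [0.5233, -0.0433, 0.1524]
eef_rot: [[0.958, 0.287, 0.0], [0.287, -0.958, 0.0], [0.0, -0.0, -1.0]]
ft_force: [-0.5, 0.7, 0.3]
width: 0.0003
grasp_force: 0.0
```

```bash
python3 - <<'E'
from h import *
w=cap('top')
o=sensors.observe();print(o['t'],o['tool_pos'],o['width'],o['ft_force'])
s=cap('scene')
W=cap('wrist')
K=W['color']
A=cv2.resize(s['color'][120:300,200:430],(460,360),interpolation=cv2.INTER_CUBIC)
B=cv2.resize(K[200:420,100:440],(340,220))
B=cv2.copyMakeBorder(B,0,140,0,0,cv2.BORDER_CONSTANT)
cv2.imwrite('pics/p3.png',np.hstack([A,B])[...,::-1])
E
```

```text
8.8833 [ 0.52365526 -0.04338104  0.15310586] 0.00032516222779085545 [-0.28350122  0.98981677 -0.5173767 ]
```

View pics/p3.png

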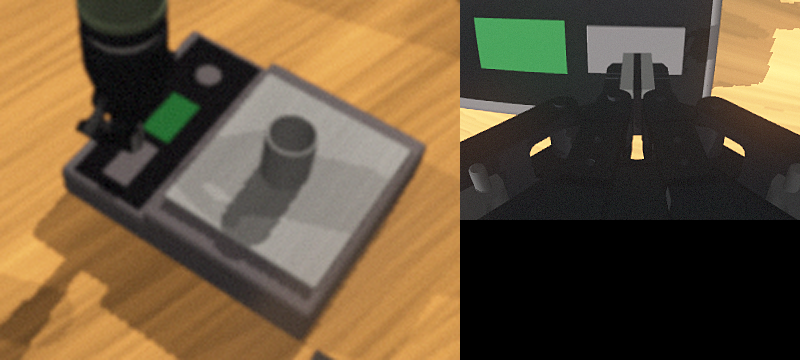

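The closed fingertips sit over the middle of the tare key, and the cup stands on the pan. Pressing slowly.

Emit:
{"name": "apply_moves", "arguments": {
  "steps": [
    [0,[0,0,0.03],[0,0,0]],
    [0,[0,0,0.06],[0,0,0]],
    [0,[0,0,0.075],[0,0,0]],
    [0,[0,0,0.083],[0,0,0]],
    [0,[0,0,0.088],[0,0,0]],
    [0,[0,0,0.088],[0,0,0]]
  ]
}}

```text
t: 9.48
tool_pos: [0.5228, -0.0434, 0.13]
eef_rot: [[0.958, 0.287, -0.001], [0.287, -0.958, -0.0], [-0.001, -0.0, -1.0]]
ft_force: [0.8, 1.1, -0.2]
width: 0.0002
grasp_force: 0.0
```

Emit:
{"name": "apply_moves", "arguments": {
  "steps": [
    [0,[0,0,0.004],[0,0,0]],
    [0,[0,0,0.008],[0,0,0]],
    [0,[0,0,0.01],[0,0,0]]
  ]
}}

```text
t: 9.73
tool_pos: [0.523, -0.0434, 0.1279]
eef_rot: [[0.958, 0.287, 0.0], [0.287, -0.958, -0.0], [0.0, 0.0, -1.0]]
ft_force: [0.0, -0.1, 0.0]
width: 0.0
grasp_force: 0.0
```

Emit:
{"name": "apply_moves", "arguments": {
  "steps": [
    [0,[0,0,0.003],[0,0,0]],
    [0,[0,0,0.006],[0,0,0]],
    [0,[0,0,0.006],[0,0,0]]
  ]
}}

```text
t: 9.98
tool_pos: [0.5228, -0.0434, 0.1263]
eef_rot: [[0.958, 0.287, -0.0], [0.287, -0.958, -0.0], [-0.0, 0.0, -1.0]]
ft_force: [0.2, 0.4, -0.0]
width: 0.0001
grasp_force: 0.0
```

Emit:
{"name": "apply_moves", "arguments": {
  "steps": [
    [0,[0,0,0.003],[0,0,0]],
    [0,[0,0,0.006],[0,0,0]],
    [0,[0,0,0.006],[0,0,0]]
  ]
}}

```text
t: 10.23
tool_pos: [0.523, -0.0434, 0.1251]
eef_rot: [[0.958, 0.287, 0.0], [0.287, -0.958, -0.0], [0.0, 0.0, -1.0]]
ft_force: [0.2, 0.1, 3.1]
width: -0.0001
grasp_force: 1.5
```

Emit:
{"name": "apply_moves", "arguments": {
  "steps": [
    [0,[0,0,0.004],[0,0,0]],
    [0,[0,0,0.008],[0,0,0]],
    [0,[0,0,0.008],[0,0,0]]
  ]
}}

```text
t: 10.48
tool_pos: [0.523, -0.0434, 0.1241]
eef_rot: [[0.958, 0.287, 0.001], [0.287, -0.958, -0.0], [0.001, 0.0, -1.0]]
ft_force: [-3.1, 0.0, 10.7]
width: -0.0003
grasp_force: 5.2
```

Pressing at about 11 N. I'll hold for a second, then release.

Emit:
{"name": "apply_moves", "arguments": {
  "steps": [
    [0,[0,0,0],[0,0,0]],
    [0,[0,0,0],[0,0,0]],
    [0,[0,0,0],[0,0,0]],
    [0,[0,0,0],[0,0,0]],
    [0,[0,0,0],[0,0,0]],
    [0,[0,0,0],[0,0,0]],
    [0,[0,0,0],[0,0,0]],
    [0,[0,0,0],[0,0,0]],
    [0,[0,0,0],[0,0,0]],
    [0,[0,0,0],[0,0,0]]
  ]
}}

```text
t: 11.32
tool_pos: [0.523, -0.0434, 0.1241]
eef_rot: [[0.958, 0.287, 0.001], [0.287, -0.958, -0.0], [0.001, 0.0, -1.0]]
ft_force: [-2.9, -0.3, 10.1]
width: 0.0001
grasp_force: 5.2
```

Emit:
{"name": "apply_moves", "arguments": {
  "steps": [
    [0,[0,0,-0.03],[0,0,0]],
    [0,[0,0,-0.12],[0,0,0]],
    [0,[0,0,-0.25],[0,0,0]],
    [0,[0,0,-0.4],[0,0,0]],
    [0,[-0.1,0.1,-0.5],[0,0,0]],
    [0,[-0.2,0.2,-0.55],[0,0,0]],
    [0,[-0.25,0.3,-0.55],[0,0,0]],
    [0,[-0.25,0.3,-0.55],[0,0,0]],
    [0,[-0.25,0.3,-0.55],[0,0,0]],
    [0,[-0.25,0.3,-0.55],[0,0,0]]
  ]
}}

```text
t: 12.15
tool_pos: [0.4844, -0.1328, 0.26]
eef_rot: [[0.958, 0.286, -0.001], [0.286, -0.958, 0.001], [-0.0, -0.001, -1.0]]
ft_force: [-0.0, 0.0, 0.2]
width: -0.0002
grasp_force: 0.0
```

```bash
python3 - <<'E'
from h import *
s=cap('scene')
A=cv2.resize(s['color'][120:300,200:430],(690,540),interpolation=cv2.INTER_CUBIC)
cv2.imwrite('pics/p4.png',A[...,::-1])
E
```

```text
(no output)
```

View pics/p4.png

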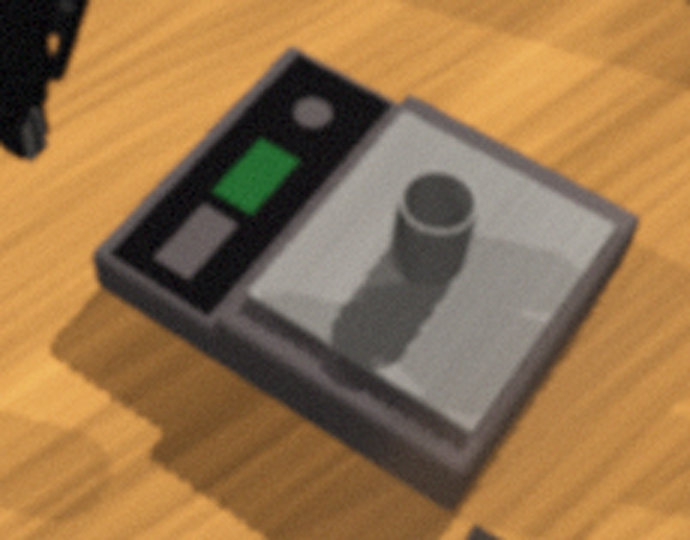

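The cup stands upright mid-pan, around (435,230) in the crop. The display is on and the robot is clear of everything.

```bash
python3 -c "
from plant import finish_job
print(finish_job())"
```

```text
the job is handed in; nothing more can be done
None
```

I set the short steel cup upright near the middle of the scale's pan and let go, then held the tare key at about 10 N for roughly a second without touching the round key; the job is handed in, but I couldn't read a zero on the display in the images.

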